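Push the tea box and the sugar tin into line in the worktop gallery

ROBOT

A 6-joint arm with a two-finger parallel gripper is mounted at the origin on a cart in front of the work surface, level with it; the furniture and walls round the work are solid. World frame = base frame: x ahead of the robot, y to its left, z up, the work surface at z = 0. Lengths are in m, angles in rad, forces in N, time in s.
With the tool pointing down it reaches from about 0.3 to 0.775 m from the base axis. Payload 14.6 kg.
Tool frame: the origin (TCP) lies at the very end of the fingers, on their centre line; the grasp point (between the pads) lies 19 mm behind it (ctrl.hold_point_z is the distance from the TCP to the grasp point, in m); x points along the fingers, y is the direction in which the jaws open and shut, and the axes are right-handed (so a half turn about x gives the same grasp; the last joint's range is limited). The gripper opens to 94 mm and grips with 3 to 60 N. Pads are 16 mm wide; open, the fingers measure 119 mm over their backs; the gripper's body (75 mm by 177 mm) begins 78 mm behind the grasp point.
Start: joints at [1.276, 0.3, 1.521, -0, 1.321, -0.067], TCP at [0.124, 0.536, 0.205] pointing down, gripper open.
Joint ranges: [-3.03, 3.03], [-0.79, 2.21], [0.23, 2.52], [-1.04, 4.18], [0, 3.07], [-2.55, 2.55]. Speed limits (rad/s): [2.22, 2.22, 2.57, 3.14, 3.14, 3.14].

INTERFACE

Orientations are given as [roll, pitch, yaw] about the fixed x, y, z axes, in that order (R = Rz(yaw) Ry(pitch) Rx(roll)).
In Python, from station import get_obs, camera, ticket, ctrl gives the robot as it stands.
- The arm moves only by the tool step_arm, never from a script. Its argument "motion" is a list that holds one entry, the list of rows, each a list of 6 numbers: the shift along the tool's x, y, z in m, then the turn, a rotation vector about the tool's x, y, z in degrees. A call has 1 to 12 rows; each row shifts and turns the commanded pose from where the row before left it, along the tool's axes as they then stand; what a row does not reach is not made up. A row lasts 1/8 s, in which the tool goes at most 62.5 mm and 10.7 degrees, less where a joint would pass 70% of its speed; a pose out of reach is approached as far as the arm can. A call is refused whole if a number of a shift passes 0.0625 or a number of a turn 10.7, either way. A call with a gripper value outside its range is refused whole. "fingers" is the finger opening in m, from 0 to 0.094, set as the call begins (left out, the last holds). The fingers move at their own pace and stop on an object; "squeeze" is the grip in N (left out, the last holds). Time passes only in rows, so rows that do not move let the fingers close. It gives the time, the measured TCP pose, the force and the opening at its end, in the units of the state.
- get_obs(): the state, without advancing time (a new reading comes with each control period).
- camera(name): name is "scene" or "top" or "wrist"; returns a dict with "pixels" (420x560x3 uint8, red, green, blue), "fx", "fy", "cx", "cy" (pixels), "k1" (the pictures are not rectified: a ray, as slopes to the right and down, at radius r is drawn at 1 + k1 r^2 times it, then the intrinsics apply), "extrinsics" (4x4, takes a point from world to camera coordinates); the wrist camera has in their place "T_tool_cam" (4x4, takes a point from camera to tool coordinates, whose origin is the TCP and whose axes are the tool frame's). Camera axes: x right, y up, looking along -z (the intrinsics and any distortion apply to the point x, -y, -z); pixel columns grow to the right and rows downward; lengths in m; the calibration is good to about 2 mm. A picture is of the moment at which its call begins: read the wrist's pose just before it. There is no depth.
- ticket.hand_in(): hands the job in, once; it reports no verdict.
The state is a dict: "time_s": time; "qpos": joint angles; "joint_vel": joint speeds; "tau": joint torques, N m; "ee_pos": TCP position; "eef_rot": TCP orientation; "force": force on the tool from outside, world axes, zero at the start; "moment": the same for the moment, N m; "grip_width": finger opening in m.
Only numpy, scipy, OpenCV 4.12 (cv2) and the standard library are available. Lean on these libraries where they do the work, as an engineer would, in place of code of your own. Each camera call takes 0.05 s, during which the arm holds its last target.

TASK

Tidy the tea box and the squat steel sugar tin into the L-shaped wooden gallery by pushing them along the worktop with the fingers; do not pick up, lift or tip either of them. The tea box belongs in the corner, its long side flat against the back rail and its end against the end stop; the sugar tin belongs right next to it, touching the box or nearly so and up against the same rail. Leave the garlic bulb, the jam jar, the mug, the shaker, the lemon and the fork where they are.

Things in the scene. Friction and masses are not known exactly. Their poses are not given: they have to be found in the camera images.
- gallery: L-shaped gallery of dark wood, fixed, bars 14 mm thick, 36 mm high: a back rail 440 mm long and, at its left end, an end stop reaching 120 mm toward the robot. Origin: inside corner, at worktop height. x: square to the rail, away from the robot; y: along the rail to the left. Inner faces lie at its x = 0 (rail) and y = 0 (end stop); things belong at negative x and y. Turned up to 0.2 rad.
- tea_box_centre (a point): Centre (half-way up, 36 mm above the worktop) of a dark closed cardboard tea box standing upright, 75 mm deep (its x) x 126 mm wide (its y) x 72 mm high, rigid, 0.13 to 0.26 kg, slides at under 4 N. Its long sides face along its own x; it starts in front of the rail with its long side turned up to about 0.35 rad from the rail.
- sugar_tin_centre (a point): Centre (half-way up, 28 mm above the worktop) of a squat round sugar tin of plain steel with a flat press-on lid, 70 mm across, 56 mm high, about 0.17 to 0.35 kg, slides at under 5 N, standing upright in front of the rail, to the right of the tea box.
- garlic: Bulb of garlic, 60 mm across and 59 mm high, lying nearer the robot, between the tea box and the sugar tin; origin under its middle. Leave it alone.
- jam_jar: Jam jar with a yellow lid, 66 mm across and 100 mm high, standing behind the rail; origin under its middle. Leave it alone.
- mug: White mug, 83 mm across without its handle, 94 mm high, to the left of the gallery; origin under its middle. Leave it alone.
- shaker: Shaker with a grey cap, 44 mm across and 90 mm high, to the right of the sugar tin; origin under its middle. Leave it alone.
- lemon: Lemon, 71 x 53 x 51 mm, at the front left; origin under its middle. Leave it alone.
- fork: Steel fork, 196 mm long, lying at the front right; origin under its middle. Leave it alone.
Things that resemble listed ones, but are neither listed nor needed, are in the scene too. Leave any blue look-alike of the part that bears tea_box_centre alone.

How it is judged:
At the end, for the whole second after the job is handed in: Tea box in the corner: within 6 mm of the rail and of the end stop, parallel to the rail within 4 degrees. Sugar tin upright, within 7 mm of the rail and 10 mm of the box's other end. Both at rest on the worktop (x of tea_box_centre in the frame of gallery between -0.0435 and -0.03 m and y of tea_box_centre in the frame of gallery between -0.0695 and -0.055 m and angle between the x axis of tea_box_centre and the x axis of gallery, either way round below 0.07 rad and angle between each of tea_box_centre, sugar_tin_centre's own z axis and vertical below 0.05 rad and height (world z) of tea_box_centre below 0.042 m and x of sugar_tin_centre in the frame of gallery between -0.042 and -0.028 m and horizontal distance between sugar_tin_centre and tea_box_centre below 0.107 m and y of sugar_tin_centre in the frame of gallery below -0.15 m and height (world z) of sugar_tin_centre below 0.034 m and linear speed of each of tea_box, sugar_tin below 0.01 m/s); the robot touches nothing.
It fails at once if the tea box is lifted or tipped (height (world z) of tea_box_centre above 0.046 m or angle between tea_box_centre's own z axis and vertical above 0.25 rad).
It fails at once if the sugar tin is lifted or tipped (height (world z) of sugar_tin_centre above 0.038 m or angle between sugar_tin_centre's own z axis and vertical above 0.25 rad).
It fails at once if a thing that was to be left alone is moved (distance of any of garlic, jam_jar, mug, shaker, lemon, fork from where it was at the start of the episode above 0.02 m).
It also fails if it takes over 72 s, if anything falls off the work surface, if the arm or the gripper's body presses on something with over 40 N, if the wrist force passes 120 N, or if a joint passes its speed limit or range.

## Working session

There is one attempt and no reset: what is moved stays moved. The work goes in short steps, Python scripts to look and compute and a tool call to move; the robot and the scene stay as the last step left them, time stands still between calls to the robot, and variables do not carry over. Pictures are saved under pics/ and viewed, and the job is handed in when it is done.

Besides the shell and the picture viewer there is one more tool, called after ">>>" as a command line: name --argument value ..., lists and objects as JSON in quotes. step_arm: Moves the arm, as the interface text tells. Its arguments: {"type":"object","properties":{"motion":{"type":"array","items":{"type":"array","items":{"type":"array","items":{"type":"number"}}}},"fingers":{"type":"number"},"squeeze":{"type":"number"}},"required":["motion"]}

```bash
mkdir -p pics; ls; python3 - <<'E'
from station import get_obs,camera,ctrl
import cv2,numpy as np
o=get_obs();print(o['time_s'],o['ee_pos'],o['eef_rot'],o['grip_width'],ctrl.hold_point_z)
for n in('scene','top','wrist'):
    c=camera(n);cv2.imwrite(f'pics/a_{n}.png',c['pixels'][:,:,::-1])
    print(n,[c[k] for k in('fx','fy','cx','cy','k1')]);print(np.round(c.get('extrinsics',c.get('T_tool_cam')),4).tolist())
E
```

```text
pics
0.0 [0.1241136  0.53553511 0.20487201] [-1.67628437  1.56959858 -1.9040928 ] 0.09399413263977553 0.0188
scene [507.93856606905985, 507.93856606905985, 283.81321060118404, 212.68485865421388, 0.003195711552222492]
[[0.9024, -0.4302, -0.0249, -0.4816], [0.2117, 0.3923, 0.8952, -0.2245], [-0.3753, -0.813, 0.4451, -1.3554], [0.0, 0.0, 0.0, 1.0]]
top [485.5595395023448, 485.5595395023448, 277.23933391460645, 202.9924406059545, -0.11326540234045612]
[[-0.0311, -0.9995, 0.0061, 0.0942], [0.9768, -0.0291, 0.2123, -0.5669], [-0.212, 0.0126, 0.9772, -1.1834], [0.0, 0.0, 0.0, 1.0]]
wrist [349.6158383328683, 349.6158383328683, 273.8430220305129, 209.32141401841272, -0.01454934385257258]
[[-0.0005, 0.2384, -0.9712, -0.1783], [1.0, 0.0006, -0.0004, -0.0005], [0.0005, -0.9712, -0.2384, -0.0665], [0.0, 0.0, 0.0, 1.0]]
```

View pics/a_scene.png

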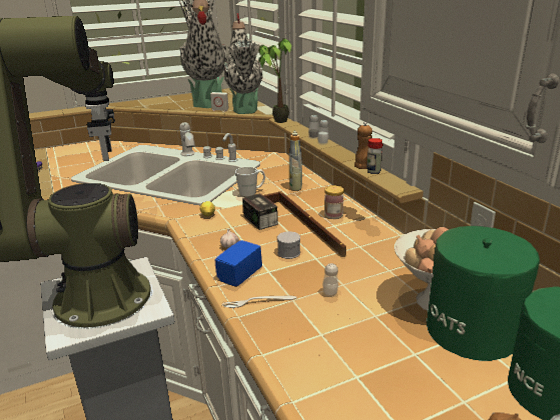

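View pics/a_top.png

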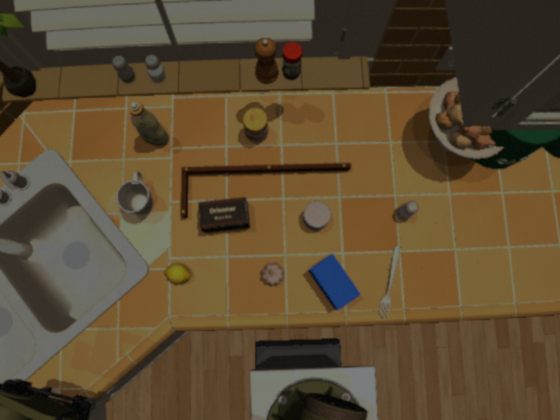

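View pics/a_wrist.png

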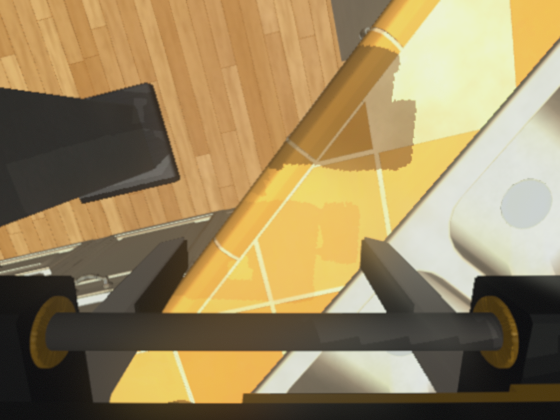

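Top view: the candidates for the tea box are the dark box at (224,214) and the blue box at (333,281). For the tin they are the steel disc at (316,215), the shaker at (406,210) and the jam jar at (255,122). I choose the dark box and the steel disc, and check both in a close crop.

```bash
cat > h.py <<'E'
import numpy as np,cv2
from station import get_obs,camera,ctrl
def ray(c,u,v,world=True):
    d=np.array([(u-c['cx'])/c['fx'],(v-c['cy'])/c['fy']]);x=d.copy()
    for _ in range(20): x=d/(1+c['k1']*(x@x))
    return np.array([x[0],-x[1],-1.])
def pt(c,u,v,z):
    E=np.array(c['extrinsics']);R=E[:3,:3];o=-R.T@E[:3,3];d=R.T@ray(c,u,v)
    return o+d*(z-o[2])/d[2]
def proj(c,p):
    E=np.array(c['extrinsics']);q=E[:3,:3]@p+E[:3,3];x=np.array([q[0],-q[1]])/-q[2]
    x=x*(1+c['k1']*(x@x));return np.array([x[0]*c['fx']+c['cx'],x[1]*c['fy']+c['cy']])
E
python3 - <<'E'
from h import *
c=camera('top');im=c['pixels'][:,:,::-1]
x0,y0=170,150
cv2.imwrite('pics/b.png',cv2.resize(im[150:300,170:370],None,fx=4,fy=4,interpolation=cv2.INTER_CUBIC))
for n,u,v,z in [('garlic',272,273,.03),('shaker',408,207,.09),('lemon',178,273,.025),('mug',135,196,.094),('fork',390,282,0),('jam',255,119,.1),('blue',333,281,.07),('box',224,214,.072),('tin',316,214,.056)]:
    print(n,pt(c,u,v,z).round(3))
E
```

```text
garlic [0.394 0.096 0.03 ]
shaker [ 0.543 -0.252  0.09 ]
lemon [0.401 0.337 0.025]
mug [0.591 0.435 0.094]
fork [ 0.362 -0.213  0.   ]
jam [0.785 0.128 0.1  ]
blue [ 0.366 -0.054  0.07 ]
box [0.543 0.212 0.072]
tin [ 0.539 -0.021  0.056]
```

View pics/b.png

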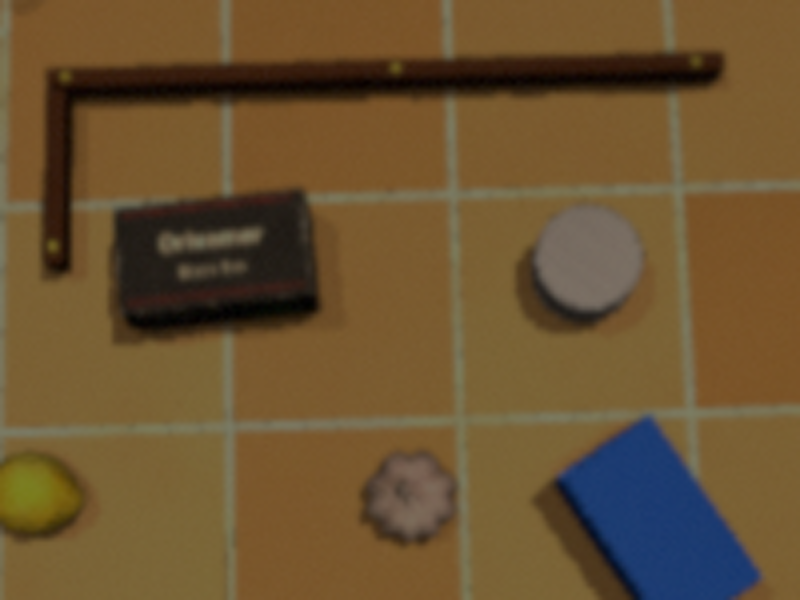

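The crop confirms both: the dark box carries lettering (top corners about (117,210), (300,191), (310,290), (128,308) in the crop), and the grey lid is round, centred at about (587,259). The gallery's brass dots are at (65,77), (396,68), (696,62) and (53,246).

```bash
python3 - <<'E'
from h import *
c=camera('top');E=c['extrinsics'];print('cam',(-E[:3,:3].T@E[:3,3]).round(3))
P=lambda u,v,z:pt(c,170+(u-1.5)/4,150+(v-1.5)/4,z)[:2]
d=[P(*q,.036) for q in [(65,77),(396,68),(696,62),(53,246)]]
for a in d:print('dot',a.round(4))
r=d[2]-d[0];print('raillen',np.linalg.norm(r),np.linalg.norm(d[3]-d[0]))
yaw=np.arctan2(-(-r)[0],(-r)[1]);yaw2=np.arctan2((d[0]-d[3])[1],(d[0]-d[3])[0]);print('yaw',yaw,yaw2)
ex=np.array([np.cos(yaw),np.sin(yaw)]);ey=np.array([-ex[1],ex[0]])
O=d[0]-.007*ex-.007*ey;print('O',O)
b=[P(*q,.072) for q in [(117,210),(300,191),(310,290),(128,308)]]
print('box',np.round(b,4).tolist(),[round(np.linalg.norm(b[i]-b[i-1]),4) for i in range(4)])
w=b[0]-b[1]+b[3]-b[2];print('boxyaw',np.arctan2(-w[0],w[1]))
m=np.mean(b,0)
t=P(587,259,.056);print('m',m,t,'tin dia',P(533,259,.056)-P(643,259,.056),P(587,206,.056)-P(587,312,.056))
for q in b+[m,t]:print('gal',((q-O)@ex).round(4),((q-O)@ey).round(4))
o=get_obs();print(o['ee_pos'],o['eef_rot'],o['time_s'])
from scipy.spatial.transform import Rotation as R
print(R.from_euler('xyz',o['eef_rot']).as_matrix().round(3))
E
```

```text
cam [0.306 0.093 1.276]
dot [0.6751 0.317 ]
dot [0.6744 0.0964]
dot [ 0.673  -0.1037]
dot [0.5605 0.3237]
raillen 0.4206660432404175 0.11477987117049054
yaw -0.004996572356765701 -0.05869302222022667
O [0.66802143 0.31002072]
box [[0.5752, 0.2763], [0.5841, 0.1596], [0.5201, 0.1544], [0.5119, 0.2692]] [np.float64(0.0638), np.float64(0.117), np.float64(0.0643), np.float64(0.1151)]
boxyaw 0.07358063309761566
m [0.54783693 0.2148607 ] [ 0.53771559 -0.02240147] tin dia [0.00214347 0.07056753] [ 0.06906854 -0.00330468]
gal -0.0926 -0.0342
gal -0.0831 -0.1508
gal -0.1472 -0.1564
gal -0.1559 -0.0416
gal -0.1197 -0.0958
gal -0.1286 -0.3331
[0.12418064 0.535679   0.20520794] [-1.59520739  1.57028086 -1.82298627] 0.25
[[-0.     0.226  0.974]
 [-0.     0.974 -0.226]
 [-1.    -0.001 -0.   ]]
```

```bash
python3 - <<'E'
from h import *
c=camera('scene');im=c['pixels'][:,:,::-1]
cv2.imwrite('pics/c.png',cv2.resize(im[180:270,205:355],None,fx=5,fy=5,interpolation=cv2.INTER_CUBIC))
t=camera('top');im=t['pixels'][:,:,::-1]
a=cv2.convertScaleAbs(cv2.resize(im[155:240,172:262],None,fx=7,fy=7,interpolation=cv2.INTER_CUBIC),alpha=2.2,beta=0)
cv2.imwrite('pics/d.png',a)
E
```

```text
(no output)
```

View pics/c.png

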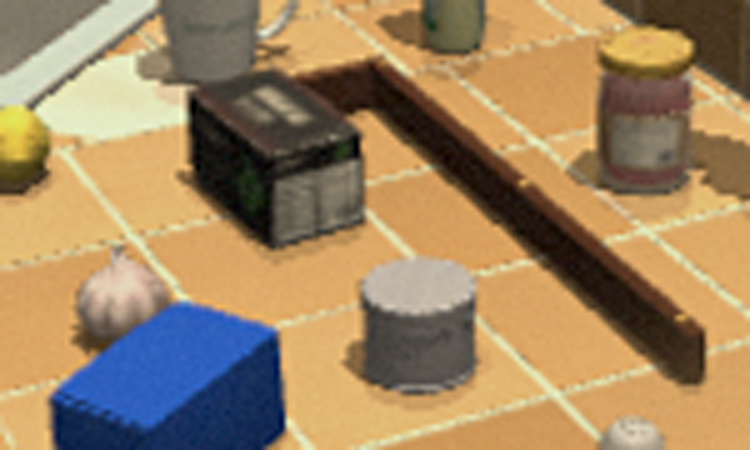

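View pics/d.png

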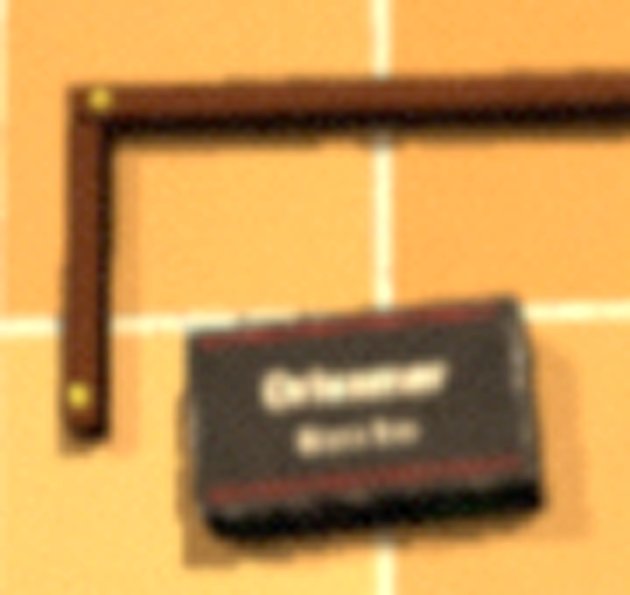

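```bash
python3 - <<'E'
from h import *
c=camera('top')
P=lambda u,v,z,s=7,x=172,y=155:pt(c,x+(u-s/2+.5)/s,y+(v-s/2+.5)/s,z)[:2]
B=lambda u,v,z:P(u,v,z,4,170,150)
for n,p in [('corner outer',P(72,88,.036)),('inner top',P(110,118,.036)),('stop out end',P(63,430,.036)),('stop in end',P(102,425,.036)),('rail out mid',P(630,76,.036)),('rail in mid',P(630,100,.036)),('rail out R',B(718,53,.036)),('rail in R',B(718,72,.036))]:print(n,p.round(4))
b=[P(*q,.072) for q in [(185,330),(518,298),(535,483),(200,503)]]
print(np.round(b,4).tolist(),[round(np.linalg.norm(b[i]-b[i-1]),4) for i in range(4)],np.mean(b,0))
for i,j in((1,0),(2,3)):w=b[j]-b[i];print(np.arctan2(-w[0],w[1]))
s=camera('scene');S=lambda u,v,z:pt(s,205+(u-2)/5,180+(v-2)/5,z)[:2]
print('scene tin',S(418,288,.056),'rail corner',S(378,62,.036),'rail end',S(705,330,.036),'box corners',[S(*q,.072).round(4).tolist() for q in [(190,92),(272,155),(362,128),(280,72)]],'dot',S(522,184,.036),S(682,318,.036))
E
```

```text
corner outer [0.6802 0.3278]
inner top [0.6679 0.3131]
stop out end [0.5477 0.3296]
stop in end [0.5492 0.315 ]
rail out mid [0.6783 0.1151]
rail in mid [0.6688 0.1153]
rail out R [ 0.6788 -0.1188]
rail in R [ 0.6656 -0.118 ]
[[0.5764, 0.2785], [0.5847, 0.1572], [0.5163, 0.1523], [0.5125, 0.2729]] [np.float64(0.0641), np.float64(0.1216), np.float64(0.0686), np.float64(0.1207)] [0.54746721 0.21521939]
0.06825327102193836
0.03148561116834761
scene tin [ 0.53538927 -0.02996934] rail corner [0.67237425 0.31937437] rail end [ 0.67768808 -0.1225262 ] box corners [[0.5055, 0.2623], [0.5168, 0.1461], [0.5848, 0.155], [0.5725, 0.2633]] dot [0.67227032 0.09608299] [ 0.67313341 -0.10410468]
```

Both views agree: the inside corner is at about (0.668, 0.312) with yaw about -0.01, the box centre at about (0.546, 0.214), turned about +0.06, and the tin at about (0.537, -0.025). I go in front of the box with the fingers open.

>>> step_arm --motion '[[[0, 0, 0, -6.25, 0, 0], [0, 0, 0, -6.25, 0, 0], [0, -0.036, 0.038, 0, 0, 0], [0, -0.036, 0.038, 0, 0, 0], [0, -0.036, 0.038, 0, 0, 0], [0, -0.036, 0.038, 0, 0, 0], [0, -0.036, 0.038, 0, 0, 0], [0, -0.036, 0.038, 0, 0, 0], [0, -0.036, 0.038, 0, 0, 0], [0, -0.036, 0.038, 0, 0, 0], [0, -0.035, 0.037, 0, 0, 0], [0, 0, 0, 0, 0, 0]]]' --fingers 0.094

```text
time_s: 1.95
ee_pos: [0.4636, 0.2074, 0.2052]
eef_rot: [-2.019, 1.57, -2.033]
force: [-0.4, 0.5, -0.1]
grip_width: 0.0941
```

>>> step_arm --motion '[[[0.04, 0, 0, 0, 0, 0], [0.04, 0, 0, 0, 0, 0], [0.04, 0, 0, 0, 0, 0], [0.035, 0, 0, 0, 0, 0], [0.02, 0.004, 0, 0, 0, 0], [0.01, 0, 0, 0, 0, 0], [0, 0, 0, 0, 0, 0]]]'

```text
time_s: 2.82
ee_pos: [0.4618, 0.2138, 0.0204]
eef_rot: [-2.776, 1.57, -2.785]
force: [-0.5, 0.5, -0.2]
grip_width: 0.0938
```

```bash
python3 - <<'E'
from h import *
c=camera('top');im=c['pixels'][:,:,::-1]
cv2.imwrite('pics/e.png',cv2.resize(im[140:300,160:360],None,fx=4,fy=4,interpolation=cv2.INTER_CUBIC))
print(get_obs()['ee_pos'])
E
```

```text
[0.46219471 0.21380886 0.02100922]
```

View pics/e.png

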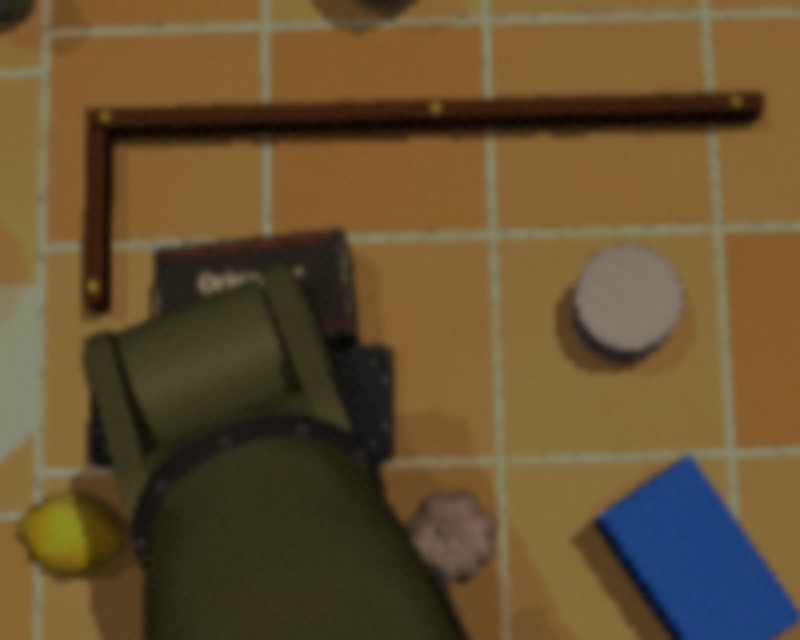

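>>> step_arm --motion '[[[0, 0, 0.02, 0, 0, 0], [0, 0, 0.01, 0, 0, 0], [0, 0, 0.01, 0, 0, 0], [0, 0, 0.01, 0, 0, 0], [0, 0, 0.01, 0, 0, 0], [0, 0, 0.01, 0, 0, 0], [0, 0, 0.01, 0, 0, 0], [0, 0, 0.01, 0, 0, 0], [0, 0, 0.01, 0, 0, 0], [0, 0, 0.008, 0, 0, 0], [0, 0, 0, 0, 0, 0]]]'

```text
time_s: 4.25
ee_pos: [0.5707, 0.2124, 0.0202]
eef_rot: [0.033, 1.57, 0.023]
force: [-0.5, -0.0, -0.7]
grip_width: 0.0937
```

```bash
python3 - <<'E'
from h import *
c=camera('top');im=c['pixels'][:,:,::-1]
cv2.imwrite('pics/f.png',cv2.resize(im[140:300,160:360],None,fx=4,fy=4,interpolation=cv2.INTER_CUBIC))
o=get_obs();print(o['ee_pos'],o['force'])
E
```

```text
[0.57032932 0.21237402 0.02020199] [-0.45131746 -0.82748533  0.09428097]
```

View pics/f.png

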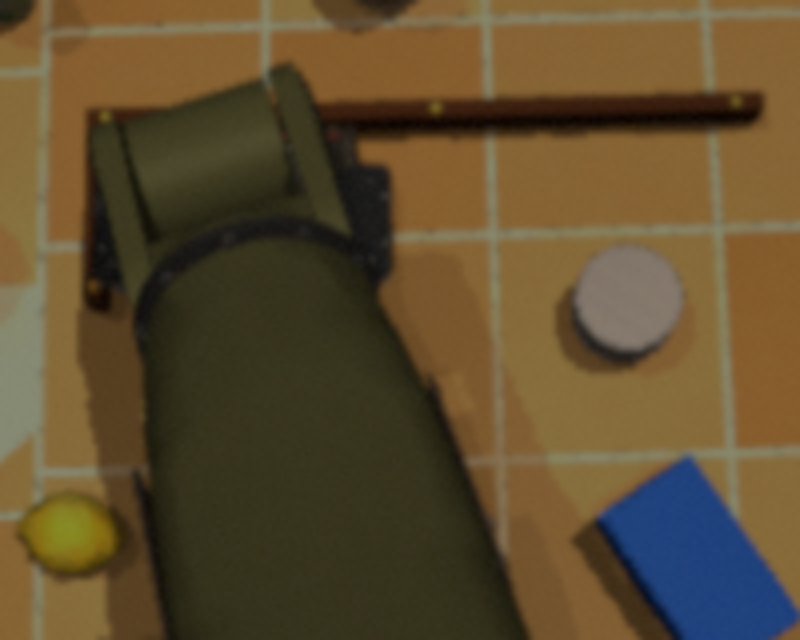

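Near the rail; continue gently until the force rises.

>>> step_arm --motion '[[[0, 0, 0.004, 0, 0, 0], [0, 0, 0.003, 0, 0, 0], [0, 0, 0.003, 0, 0, 0]]]'

```text
time_s: 4.68
ee_pos: [0.5802, 0.2124, 0.0204]
eef_rot: [-2.799, 1.571, -2.809]
force: [-1.0, 0.4, -0.5]
grip_width: 0.0939
```

>>> step_arm --motion '[[[0, 0, 0.002, 0, 0, 0], [0, 0, 0.001, 0, 0, 0]]]'

```text
time_s: 4.92
ee_pos: [0.5822, 0.2123, 0.0204]
eef_rot: [-2.902, 1.568, -2.912]
force: [-14.4, -3.4, 8.8]
grip_width: 0.0939
```

>>> step_arm --motion '[[[0, 0, 0.002, 0, 0, 0], [0, 0, 0.001, 0, 0, 0]]]'

```text
time_s: 5.18
ee_pos: [0.5823, 0.212, 0.0205]
eef_rot: [-2.919, 1.561, -2.927]
force: [-41.1, -9.1, 26.2]
grip_width: 0.0937
```

>>> step_arm --motion '[[[0, 0, -0.006, 0, 0, 0], [0, 0, -0.03, 0, 0, 0], [0, 0, -0.03, 0, 0, 0], [0, 0, 0, 0, 0, 0]]]' --fingers 0.094

```text
time_s: 5.68
ee_pos: [0.5192, 0.2131, 0.0208]
eef_rot: [0.255, 1.571, 0.246]
force: [0.4, 0.5, 0.2]
grip_width: 0.094
```

>>> step_arm --motion '[[[0, -0.04, 0, 0, 0, 0], [0, -0.04, 0, 0, 0, 0], [0, -0.03, 0, 0, 0, 0], [0, 0, 0.03, 0, 0, 0], [0, 0, 0.04, 0, 0, 0], [0, 0, 0.04, 0, 0, 0], [0, 0, 0.0, 0, 0, 0]]]' --fingers 0.0

```text
time_s: 6.55
ee_pos: [0.6314, 0.1014, 0.0202]
eef_rot: [0.048, 1.569, 0.038]
force: [-1.3, 0.5, -0.4]
grip_width: 0.0272
```

```bash
python3 - <<'E'
from h import *
c=camera('top');im=c['pixels'][:,:,::-1]
cv2.imwrite('pics/g.png',cv2.resize(im[140:300,160:360],None,fx=4,fy=4,interpolation=cv2.INTER_CUBIC))
c=camera('scene');im=c['pixels'][:,:,::-1]
cv2.imwrite('pics/g2.png',cv2.resize(im[150:300,190:370],None,fx=4,fy=4,interpolation=cv2.INTER_CUBIC))
o=get_obs();print(o['ee_pos'],o['force'],o['grip_width'])
E
```

```text
[0.62902818 0.10170975 0.02000456] [-0.72629056 -0.7923427  -0.35611001] 0.019823920934593273
```

View pics/g.png

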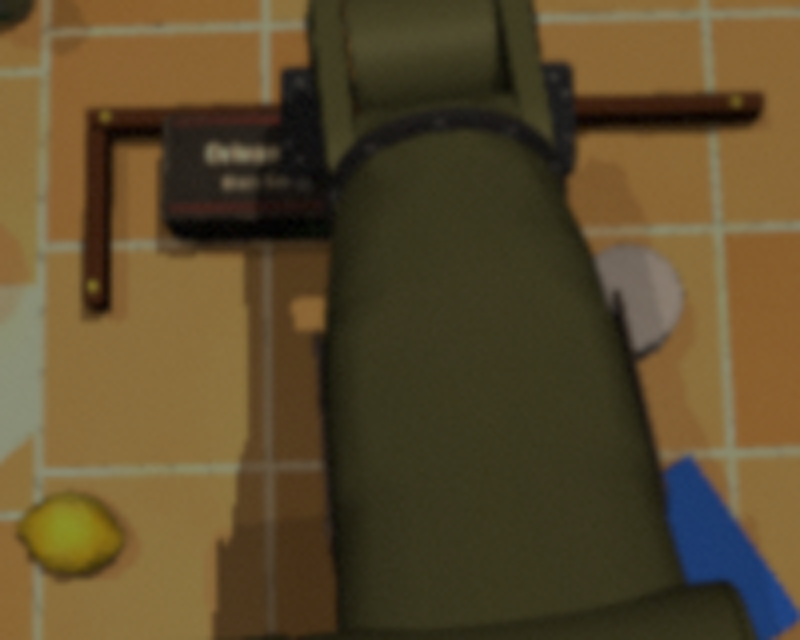

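View pics/g2.png

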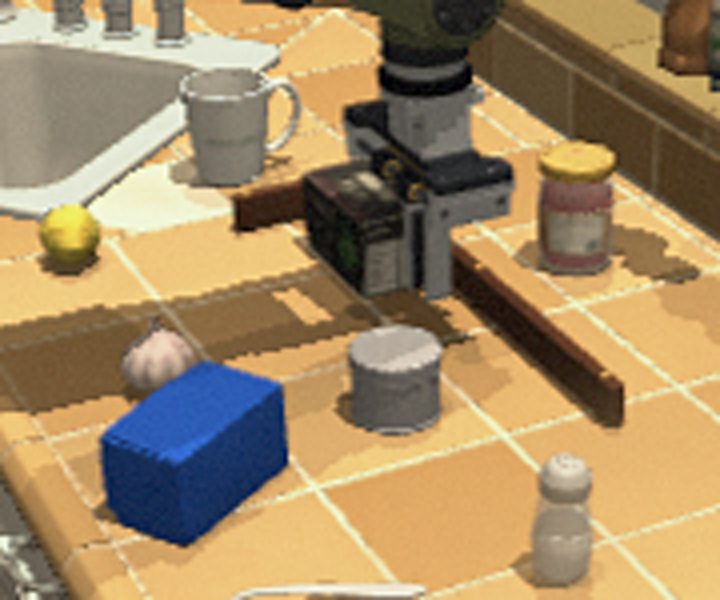

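The box is flush with the rail, with about 30 mm left to the end stop. The closed fingers stand at its right end, so I push left.

>>> step_arm --motion '[[[0, 0, 0, 0, 0, 0], [0, 0, 0, 0, 0, 0], [0, 0.015, 0, 0, 0, 0], [0, 0.01, 0, 0, 0, 0], [0, 0.01, 0, 0, 0, 0], [0, 0.01, 0, 0, 0, 0], [0, 0.01, 0, 0, 0, 0], [0, 0.004, 0, 0, 0, 0], [0, 0, 0, 0, 0, 0]]]'

```text
time_s: 7.78
ee_pos: [0.6296, 0.1612, 0.0204]
eef_rot: [1.801, 1.571, 1.791]
force: [-0.3, -0.3, 0.1]
grip_width: 0.0006
```

>>> step_arm --motion '[[[0, 0.003, 0, 0, 0, 0], [0, 0.003, 0, 0, 0, 0]]]'

```text
time_s: 8.02
ee_pos: [0.6296, 0.1668, 0.0204]
eef_rot: [-2.79, 1.571, -2.8]
force: [-0.0, -1.7, 0.0]
grip_width: 0.0004
```

>>> step_arm --motion '[[[0, 0.003, 0, 0, 0, 0], [0, 0.001, 0, 0, 0, 0]]]'

```text
time_s: 8.28
ee_pos: [0.6297, 0.1711, 0.0204]
eef_rot: [-2.784, 1.571, -2.793]
force: [0.7, -1.2, -0.2]
grip_width: 0.0004
```

>>> step_arm --motion '[[[0, 0.002, 0, 0, 0, 0], [0, 0.001, 0, 0, 0, 0]]]'

```text
time_s: 8.52
ee_pos: [0.6298, 0.174, 0.0205]
eef_rot: [-0.59, 1.571, -0.599]
force: [-0.2, -1.0, -0.3]
grip_width: 0.0005
```

>>> step_arm --motion '[[[0, 0.002, 0, 0, 0, 0], [0, 0.001, 0, 0, 0, 0]]]'

```text
time_s: 8.78
ee_pos: [0.6298, 0.177, 0.0205]
eef_rot: [1.721, 1.571, 1.711]
force: [-0.8, -1.3, -0.9]
grip_width: 0.0005
```

```bash
python3 - <<'E'
from h import *
c=camera('top');im=c['pixels'][:,:,::-1]
a=cv2.resize(im[150:230,170:260],None,fx=7,fy=7,interpolation=cv2.INTER_CUBIC)
c=camera('scene');im=c['pixels'][:,:,::-1]
b=cv2.resize(im[170:250,230:320],None,fx=7,fy=7,interpolation=cv2.INTER_CUBIC)
cv2.imwrite('pics/h.png',cv2.convertScaleAbs(a,alpha=1.8));cv2.imwrite('pics/h2.png',b)
E
```

```text
(no output)
```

View pics/h.png

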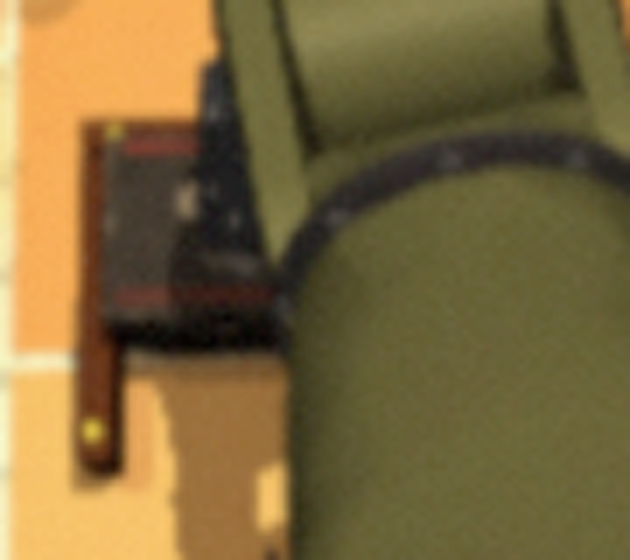

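View pics/h2.png

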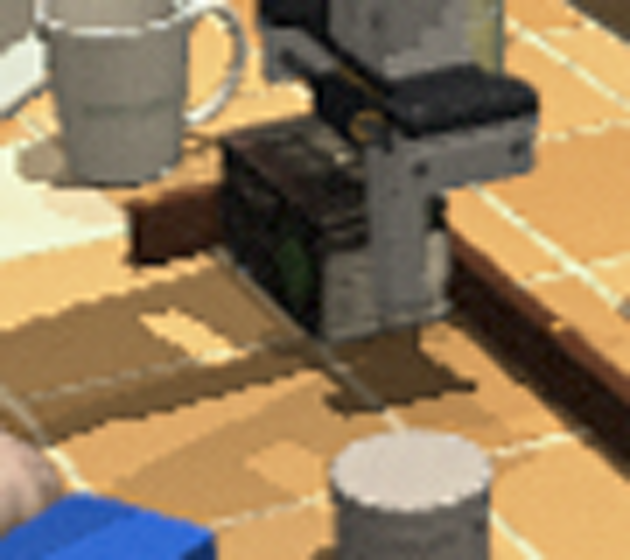

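The box is next to the end stop, with at most a few mm left. I continue in small steps.

>>> step_arm --motion '[[[0, 0.002, 0, 0, 0, 0], [0, 0.001, 0, 0, 0, 0]]]'

```text
time_s: 9.12
ee_pos: [0.6299, 0.1777, 0.0205]
eef_rot: [-1.797, 1.568, -1.807]
force: [-2.4, -20.7, 4.8]
grip_width: 0.0005
```

>>> step_arm --motion '[[[0, 0.0015, 0, 0, 0, 0], [0, 0.0005, 0, 0, 0, 0]]]'

```text
time_s: 9.38
ee_pos: [0.6299, 0.1777, 0.0206]
eef_rot: [-1.85, 1.565, -1.861]
force: [-5.3, -31.9, 6.8]
grip_width: 0.0006
```

The box is seated against the end stop, with the force rising to 32 N. I retreat, rise, go behind the tin and turn.

>>> step_arm --motion '[[[0, -0.02, 0, 0, 0, 0], [0, -0.02, 0, 0, 0, 0], [-0.04, 0, 0, 0, 0, 0], [-0.04, 0, 0, 0, 0, 0], [-0.03, 0, 0, 0, 0, 0], [0, -0.036, -0.02, 0, 0, 0], [0, -0.036, -0.02, 0, 0, 0], [0, -0.036, -0.02, 0, 0, 0], [0, -0.036, -0.02, 0, 0, 0], [0, -0.036, -0.02, 0, 0, 0], [0, -0.036, -0.02, 0, 0, 0], [0, 0, 0, 0, 0, 0]]]' --fingers 0.0

```text
time_s: 10.88
ee_pos: [0.5064, -0.075, 0.1308]
eef_rot: [-0.056, 1.57, -0.068]
force: [0.7, -0.2, -0.2]
grip_width: 0.0002
```

>>> step_arm --motion '[[[0, 0, 0, -10.5, 0, 0], [0, 0, 0, -10.5, 0, 0], [0, 0, 0, -10.5, 0, 0], [0, 0, 0, -10.5, 0, 0], [0, 0, 0, -10.5, 0, 0], [0, 0, 0, -10.5, 0, 0], [0, 0, 0, 0, 0, 0]]]' --fingers 0.04

```text
time_s: 11.75
ee_pos: [0.5106, -0.0043, 0.1235]
eef_rot: [-2.59, 1.477, -1.592]
force: [-0.2, 0.6, 0.3]
grip_width: 0.04
```

```bash
python3 - <<'E'
from h import *
from scipy.spatial.transform import Rotation as R
o=get_obs();M=R.from_euler('xyz',o['eef_rot']).as_matrix();print(M.round(3),o['ee_pos'],o['qpos'],o['grip_width'])
d=np.array([.508,-.080,.018])-o['ee_pos'];print('to go tool',M.T@d)
c=camera('top');im=c['pixels'][:,:,::-1]
a=cv2.resize(im[140:300,160:360],None,fx=4,fy=4,interpolation=cv2.INTER_CUBIC)
cv2.imwrite('pics/i.png',cv2.convertScaleAbs(a,alpha=1.6))
E
```

```text
[[-0.002 -0.841  0.541]
 [-0.094  0.539  0.837]
 [-0.996 -0.049 -0.08 ]] [ 0.51064877 -0.00429642  0.12354783] [-0.03027839  0.30206779  1.72323527 -0.10472813  1.11758558 -2.55363893] 0.03997557823725788
to go tool [ 0.11219946 -0.03339956 -0.05633954]
```

View pics/i.png

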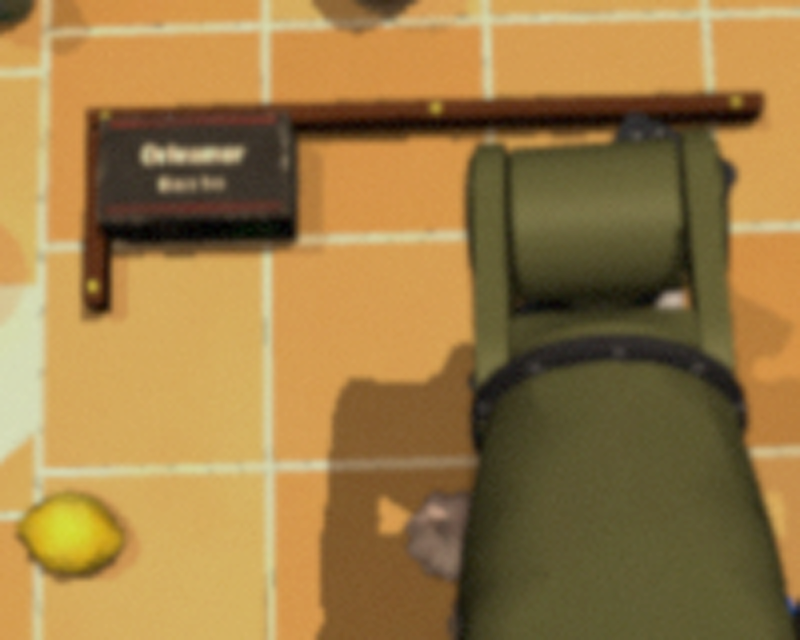

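J6 reached its range limit (yaw = q1 - q6 - π/2), so the push direction needs the half-turned gripper. I turn back the other way and will push along the tool's -z.

>>> step_arm --motion '[[[-0.005, 0, 0, 10.5, 0, 0], [-0.005, 0, 0, 10.5, 0, 0], [0, 0, 0, 10.5, 0, 0], [0, 0, 0, 10.5, 0, 0], [0, 0, 0, 10.5, 0, 0], [0, 0, 0, 10.5, 0, 0], [0, 0, 0, 10.5, 0, 0], [0, 0, 0, 10.5, 0, 0], [0, 0, 0, 10.5, 0, 0], [0, 0, 0, 10.5, 0, 0], [0, 0, 0, 10.5, 0, 0], [0, 0, 0, 10.5, 0, 0]]]'

```text
time_s: 13.3
ee_pos: [0.5109, -0.0068, 0.134]
eef_rot: [-0.375, 1.477, -1.589]
force: [0.1, -1.1, 0.2]
grip_width: 0.0399
```

```bash
cat > go.py <<'E'
import sys
from h import *
from scipy.spatial.transform import Rotation as R
o=get_obs();Rm=R.from_euler('xyz',o['eef_rot']);M=Rm.as_matrix()
x,y,z,yaw=map(float,sys.argv[1:5])
T=np.array([[0,-np.sin(yaw),np.cos(yaw)],[0,np.cos(yaw),np.sin(yaw)],[-1,0,0]])
print('pos',np.round(o['ee_pos'],4),'yaw',np.arctan2(M[1,2],M[0,2]),'q',np.round(o['qpos'],3),'t',o['time_s'])
print('rotvec deg in tool',np.degrees(R.from_matrix(M.T@T).as_rotvec()).round(2))
d=np.array([x,y,z])-o['ee_pos']
print('shift now-tool',(M.T@d).round(4),'target-tool',(T.T@d).round(4))
E
python3 go.py .508 -.08 .12 -2.05
```

```text
pos [ 0.5109 -0.0068  0.134 ] yaw -1.2126668175951751 q [-0.036  0.289  1.713 -0.103  1.14  -0.349] t 13.3
rotvec deg in tool [47.85  5.5  -0.23]
shift now-tool [ 0.0208 -0.0277  0.066 ] target-tool [0.014  0.0311 0.0663]
```

>>> step_arm --motion '[[[0, 0, 0, 9.6, 1.1, 0], [0, 0, 0, 9.6, 1.1, 0], [0, 0, 0, 9.6, 1.1, 0], [0, 0, 0, 9.6, 1.1, 0], [0, 0, 0, 9.6, 1.1, 0], [0, 0, 0, 0, 0, 0]]]'

```text
time_s: 14.05
ee_pos: [0.5108, -0.0069, 0.134]
eef_rot: [1.852, 1.567, -0.194]
force: [-0.6, 0.1, 0.3]
grip_width: 0.0402
```

```bash
python3 go.py .508 -.08 .12 -2.05
```

```text
pos [ 0.5108 -0.0069  0.134 ] yaw -2.0452672021957343 q [-0.085  0.284  1.717 -0.     1.137  0.39 ] t 14.05
rotvec deg in tool [ 0.27 -0.05 -0.19]
shift now-tool [0.014  0.0308 0.0663] target-tool [0.014  0.0312 0.0661]
```

Now move behind the tin, check with a picture that the arm is clear of it, then go down.

>>> step_arm --motion '[[[0, 0.015, 0.033, 0, 0, 0], [0, 0.016, 0.038, 0, 0, 0], [0, 0, 0, 0, 0, 0]]]' --fingers 0.04

```text
time_s: 14.42
ee_pos: [0.5058, -0.0856, 0.134]
eef_rot: [1.647, 1.568, -0.396]
force: [0.4, 0.3, 0.3]
grip_width: 0.0401
```

```bash
python3 go.py .508 -.08 .02 -2.05; python3 - <<'E'
from h import *
c=camera('top');a=c['pixels'][:,:,::-1]
a=cv2.resize(a[140:300,230:430],None,fx=4,fy=4,interpolation=cv2.INTER_CUBIC)
cv2.imwrite('pics/j.png',cv2.convertScaleAbs(a,alpha=1.6))
c=camera('scene');a=c['pixels'][:,:,::-1]
cv2.imwrite('pics/j2.png',cv2.resize(a[150:300,190:390],None,fx=4,fy=4,interpolation=cv2.INTER_CUBIC))
c=camera('wrist');cv2.imwrite('pics/j3.png',c['pixels'][:,:,::-1])
E
```

```text
pos [ 0.5058 -0.0856  0.134 ] yaw -2.0436941500051624 q [-2.390e-01  2.890e-01  1.711e+00 -1.000e-03  1.139e+00  2.340e-01] t 14.425
rotvec deg in tool [ 0.36 -0.01 -0.19]
shift now-tool [ 0.1139 -0.001  -0.006 ] target-tool [ 0.114  -0.0006 -0.006 ]
```

View pics/j2.png

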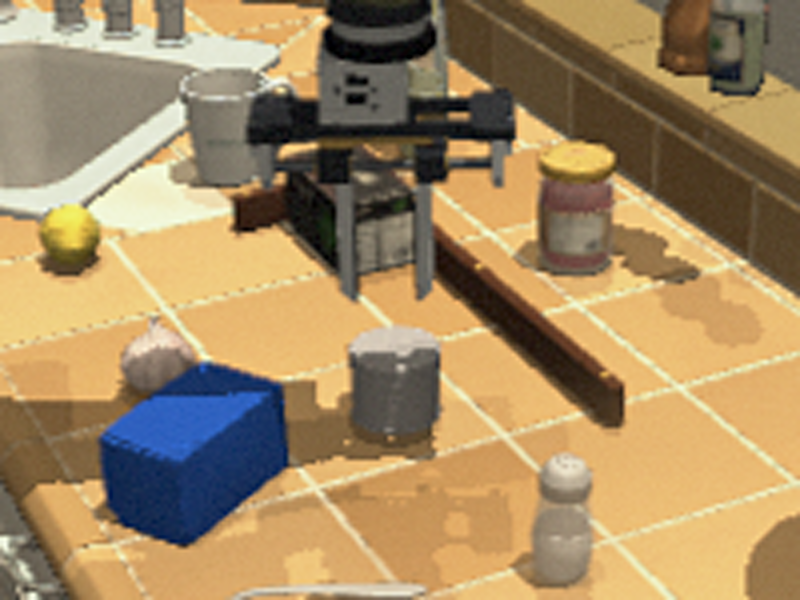

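View pics/j3.png

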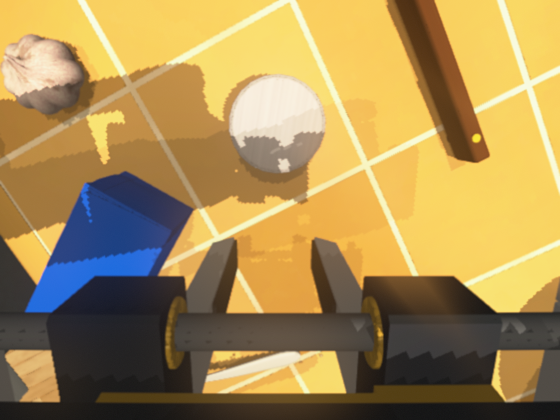

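The wrist view shows the tin lid at (277,122), centred between the fingertips (columns 235 and 315), and nothing below the fingers.

>>> step_arm --motion '[[[0.04, 0, 0, 0, 0, 0], [0.04, 0, 0, 0, 0, 0], [0.024, 0, 0, 0, 0, 0], [0.01, 0, 0, 0, 0, 0], [0, 0, 0, 0, 0, 0]]]'

```text
time_s: 15.2
ee_pos: [0.5064, -0.0831, 0.02]
eef_rot: [1.742, 1.568, -0.301]
force: [-0.2, -0.2, 1.1]
grip_width: 0.0396
```

```bash
python3 go.py .615 .124 .02 -2.05; python3 - <<'E'
from h import *
from scipy.spatial.transform import Rotation as R
o=get_obs();c=camera('wrist');im=c['pixels'][:,:,::-1].copy()
cv2.imwrite('pics/k.png',im)
T=np.array(c['T_tool_cam']);M=R.from_euler('xyz',o['eef_rot']).as_matrix()
def wp(u,v,z):
    cam=o['ee_pos']+M@T[:3,3];d=M@T[:3,:3]@ray(c,u,v);return cam+d*(z-cam[2])/d[2]
t=camera('top');cv2.imwrite('pics/k2.png',cv2.resize(t['pixels'][140:300,160:360,::-1],None,fx=4,fy=4))
g=cv2.cvtColor(im,cv2.COLOR_BGR2HSV);m=((g[:,:,1]<60)&(g[:,:,2]>90)).astype(np.uint8);m[250:]=0
n,l,s,ct=cv2.connectedComponentsWithStats(m)
for i in range(1,n):
    if s[i,4]>300:print(s[i],ct[i],wp(*ct[i],.056).round(4))
E
```

```text
pos [ 0.5064 -0.0831  0.02  ] yaw -2.042941350732772 q [-0.234  0.457  1.788 -0.     0.894  0.238] t 15.2
rotvec deg in tool [ 0.4  -0.03 -0.16]
shift now-tool [ 1.000e-04  2.600e-03 -2.338e-01] target-tool [-0.      0.0009 -0.2338]
[   2    0  167   82 2136] [74.08567416 36.66198502] [0.4871 0.0398 0.056 ]
[ 332    0  193  201 2686] [407.87527923 118.08823529] [ 0.5876 -0.0451  0.056 ]
[  195    34   171   176 23165] [279.74487373 121.58774013] [ 0.5418 -0.0232  0.056 ]
```

View pics/k.png

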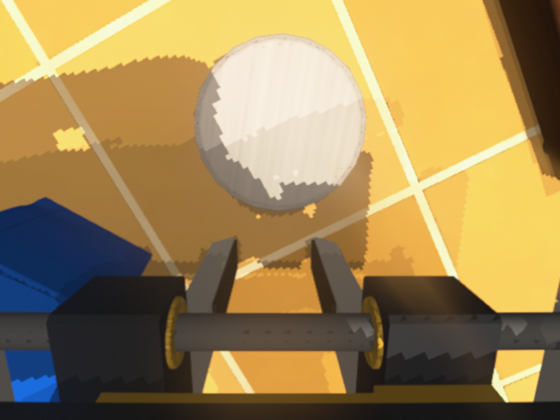

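The tin measures (0.541, -0.023), in line with the push. I push along tool -z.

>>> step_arm --motion '[[[0, 0, -0.015, 0, 0, 0], [0, 0, -0.01, 0, 0, 0], [0, 0, -0.01, 0, 0, 0], [0, 0, -0.013, 0, 0, 0], [0, 0, -0.014, 0, 0, 0], [0, 0, -0.014, 0, 0, 0], [0, 0, -0.014, 0, 0, 0], [0, 0, -0.014, 0, 0, 0], [0, 0, -0.014, 0, 0, 0], [0, 0, -0.014, 0, 0, 0], [0, 0, -0.01, 0, 0, 0], [0, 0, 0, 0, 0, 0]]]'

```text
time_s: 16.8
ee_pos: [0.5711, 0.0437, 0.0197]
eef_rot: [1.901, 1.568, -0.143]
force: [-0.8, -0.1, -0.4]
grip_width: 0.0399
```

```bash
python3 go.py .615 .124 .02 -2.05; python3 - <<'E'
from h import *
from scipy.spatial.transform import Rotation as R
o=get_obs();c=camera('wrist');im=c['pixels'][:,:,::-1].copy()
cv2.imwrite('pics/l.png',im)
t=camera('scene');cv2.imwrite('pics/l2.png',cv2.resize(t['pixels'][150:300,190:390,::-1],None,fx=4,fy=4))
E
```

```text
pos [0.5711 0.0437 0.0197] yaw -2.043421294366193 q [ 1.300e-02  5.650e-01  1.615e+00 -1.000e-03  9.600e-01  4.860e-01] t 16.8
rotvec deg in tool [ 0.38 -0.06 -0.16]
shift now-tool [-0.0002  0.0026 -0.0914] target-tool [-0.0003  0.0019 -0.0915]
```

View pics/l.png

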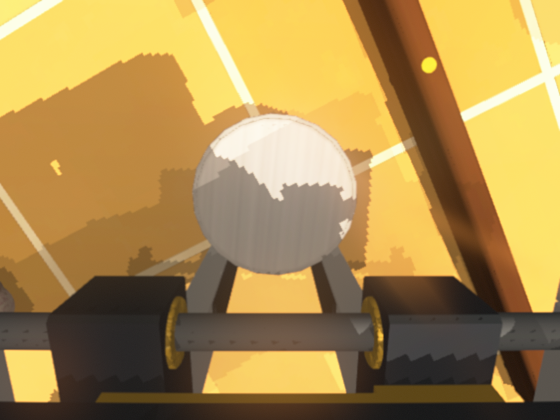

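View pics/l2.png

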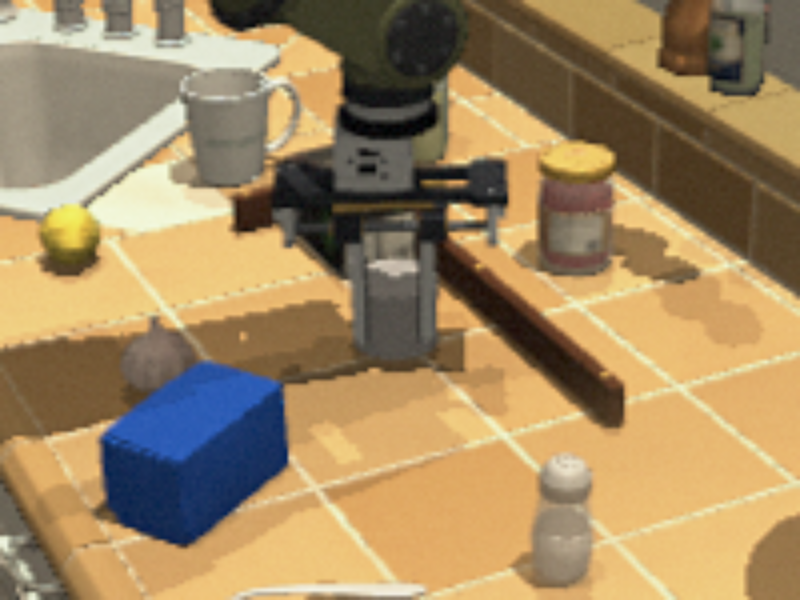

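The tin sits in the cradle between both fingers. I push on.

>>> step_arm --motion '[[[0, 0, -0.013, 0, 0, 0], [0, 0, -0.013, 0, 0, 0], [0, 0, -0.013, 0, 0, 0], [0, 0, -0.013, 0, 0, 0], [0, 0, -0.012, 0, 0, 0], [0, 0, -0.008, 0, 0, 0], [0, 0, 0, 0, 0, 0]]]'

```text
time_s: 17.77
ee_pos: [0.604, 0.1075, 0.02]
eef_rot: [1.823, 1.567, -0.221]
force: [0.3, -0.1, 0.2]
grip_width: 0.0399
```

```bash
python3 go.py .615 .124 .02 -2.05; python3 - <<'E'
from h import *
c=camera('wrist');im=c['pixels'][:,:,::-1].copy()
cv2.imwrite('pics/m.png',im)
E
```

```text
pos [0.604  0.1075 0.02  ] yaw -2.043610084059726 q [ 1.170e-01  6.390e-01  1.488e+00 -1.000e-03  1.011e+00  5.900e-01] t 17.775
rotvec deg in tool [ 0.37 -0.05 -0.19]
shift now-tool [ 0.      0.0022 -0.0197] target-tool [ 0.      0.0021 -0.0197]
```

View pics/m.png

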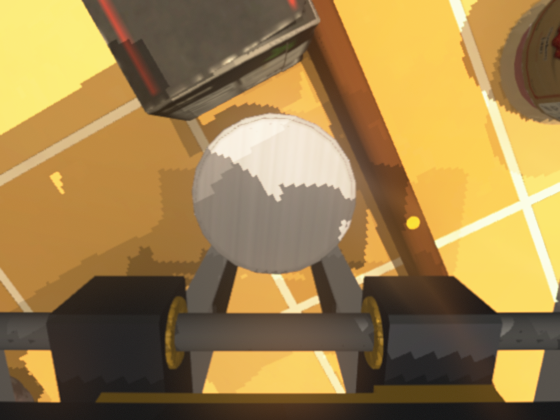

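Box and rail are both about 10 to 15 mm away. I continue gently.

>>> step_arm --motion '[[[0, 0, -0.005, 0, 0, 0], [0, 0, -0.003, 0, 0, 0], [0, 0, 0, 0, 0, 0]]]'

```text
time_s: 18.2
ee_pos: [0.6076, 0.1142, 0.02]
eef_rot: [1.793, 1.568, -0.251]
force: [0.5, 0.4, -0.5]
grip_width: 0.0401
```

>>> step_arm --motion '[[[0, 0, -0.003, 0, 0, 0], [0, 0, 0, 0, 0, 0]]]'

```text
time_s: 18.45
ee_pos: [0.6089, 0.1169, 0.02]
eef_rot: [1.778, 1.568, -0.266]
force: [-1.0, -0.1, -0.0]
grip_width: 0.0402
```

>>> step_arm --motion '[[[0, 0, -0.002, 0, 0, 0], [0, 0, 0, 0, 0, 0]]]'

```text
time_s: 18.7
ee_pos: [0.6098, 0.1186, 0.02]
eef_rot: [1.763, 1.568, -0.281]
force: [-0.4, -1.5, -0.2]
grip_width: 0.0399
```

```bash
python3 - <<'E'
from h import *
c=camera('wrist');im=c['pixels'][:,:,::-1].copy()
cv2.imwrite('pics/n.png',im)
E
```

```text
(no output)
```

View pics/n.png

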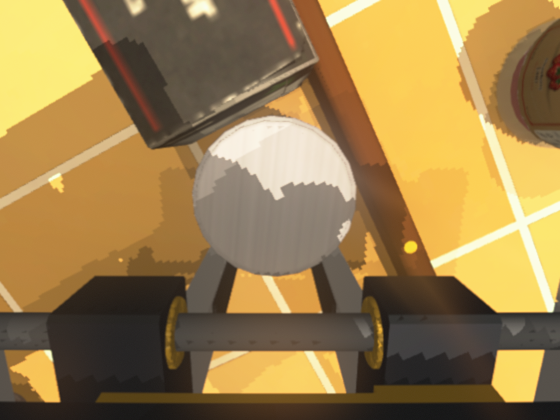

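>>> step_arm --motion '[[[0, 0, -0.002, 0, 0, 0], [0, 0, 0, 0, 0, 0]]]'

```text
time_s: 19.0
ee_pos: [0.6107, 0.1204, 0.02]
eef_rot: [1.762, 1.568, -0.282]
force: [-0.8, -0.3, 0.5]
grip_width: 0.0399
```

>>> step_arm --motion '[[[0, 0, -0.002, 0, 0, 0], [0, 0, 0, 0, 0, 0]]]'

```text
time_s: 19.25
ee_pos: [0.6116, 0.1222, 0.02]
eef_rot: [1.785, 1.568, -0.259]
force: [-0.3, -1.4, -0.1]
grip_width: 0.0399
```

>>> step_arm --motion '[[[0, 0, -0.0015, 0, 0, 0], [0, 0, 0, 0, 0, 0]]]'

```text
time_s: 19.5
ee_pos: [0.6119, 0.1226, 0.02]
eef_rot: [1.184, 1.568, -0.86]
force: [-2.1, -7.0, 2.1]
grip_width: 0.0401
```

Contact with the box shows as 7 N, mostly along -y. I nudge along world +x (tool y +, z -) to seat the tin on the rail.

>>> step_arm --motion '[[[0, 0.0018, -0.001, 0, 0, 0], [0, 0, 0, 0, 0, 0]]]'

```text
time_s: 19.75
ee_pos: [0.6131, 0.1222, 0.0198]
eef_rot: [0.262, 1.568, -1.782]
force: [-10.4, -11.1, 6.7]
grip_width: 0.04
```

>>> step_arm --motion '[[[0, 0.0018, -0.001, 0, 0, 0], [0, 0, 0, 0, 0, 0]]]'

```text
time_s: 20.0
ee_pos: [0.6144, 0.1216, 0.0198]
eef_rot: [-0.11, 1.566, -2.154]
force: [-16.4, -15.7, 11.7]
grip_width: 0.0401
```

Both contacts are now felt, with 16 N in x and 16 N in y. I retreat, rise and look.

>>> step_arm --motion '[[[0, 0, 0.01, 0, 0, 0], [0, 0, 0.03, 0, 0, 0], [0, 0, 0.03, 0, 0, 0], [-0.04, 0, 0, 0, 0, 0], [-0.04, 0, 0, 0, 0, 0], [-0.04, 0, 0, 0, 0, 0], [-0.04, 0, 0.02, 0, 0, 0], [0, 0, 0.03, 0, 0, 0], [0, 0, 0.04, 0, 0, 0], [0, 0, 0.04, 0, 0, 0], [0, 0, 0.03, 0, 0, 0], [0, 0, 0, 0, 0, 0]]]'

```text
time_s: 21.5
ee_pos: [0.5106, -0.0822, 0.1802]
eef_rot: [1.814, 1.567, -0.232]
force: [0.8, 1.5, 0.1]
grip_width: 0.04
```

```bash
python3 - <<'E'
from h import *
print(get_obs()['ee_pos'],get_obs()['force'])
c=camera('top');a=c['pixels'][:,:,::-1]
cv2.imwrite('pics/o0.png',a)
a=cv2.resize(a[150:235,172:282],None,fx=7,fy=7,interpolation=cv2.INTER_CUBIC)
cv2.imwrite('pics/o.png',cv2.convertScaleAbs(a,alpha=2.0))
c=camera('scene');a=c['pixels'][:,:,::-1]
cv2.imwrite('pics/o2.png',cv2.resize(a[150:300,190:390],None,fx=4,fy=4,interpolation=cv2.INTER_CUBIC))
c=camera('wrist');cv2.imwrite('pics/o3.png',c['pixels'][:,:,::-1])
E
```

```text
[ 0.51064605 -0.08216971  0.1801747 ] [0.7517646  1.47006668 0.06902543]
```

View pics/o.png

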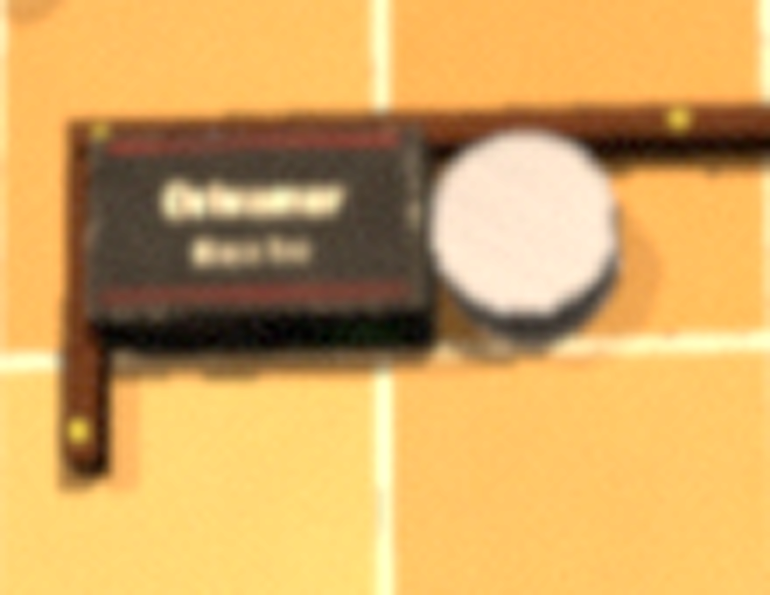

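View pics/o2.png

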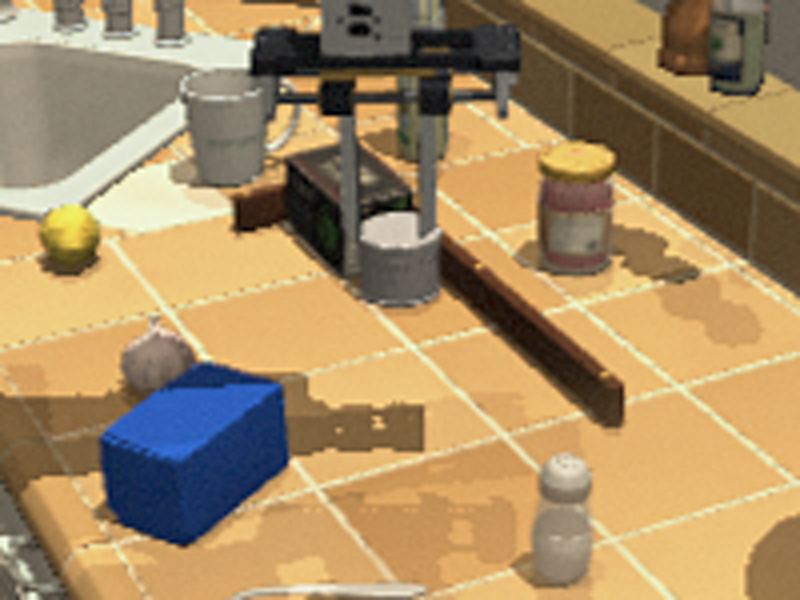

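View pics/o3.png

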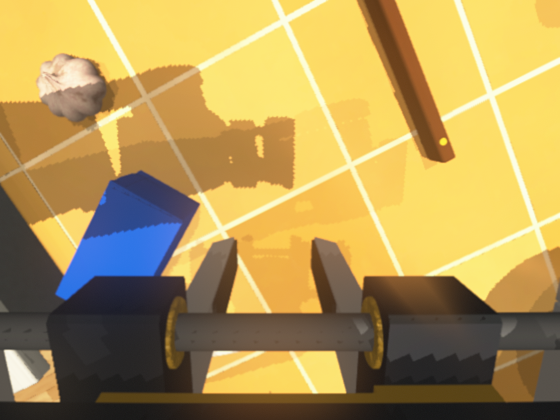

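```bash
python3 - <<'E'
from h import *
c=camera('top')
P=lambda u,v,z:pt(c,172+(u-3)/7,150+(v-3)/7,z)[:2]
b=[P(*q,.072) for q in [(88,135),(425,127),(434,310),(90,318)]]
print(np.round(b,4).tolist(),np.mean(b,0))
for i,j in((1,0),(2,3)):w=b[j]-b[i];print('yaw',np.arctan2(-w[0],w[1]))
w=b[0]-b[3];print(np.arctan2(w[1],w[0]))
t=P(523,222,.056);print('tin',t,np.linalg.norm(t-np.mean(b,0)))
# rail line in same picture: front top edge right of tin, bottom edge
for q in [(640,152),(760,148)]:print('rail front top',P(*q[:2],.036))
print('rail base',P(700,168,0),'stop in top',P(104,400,.036),P(108,460,.036))
print('dots',P(100,131,.036),P(679,119,.036))
m=cv2.cvtColor(c['pixels'],cv2.COLOR_RGB2HSV)
a0=cv2.imread('pics/a_top.png');a1=c['pixels'][:,:,::-1]
for n,(x,y) in dict(garlic=(272,273),lemon=(178,273),shaker=(408,207),mug=(135,196),jam=(255,119),fork=(390,282)).items():
    r=16;p=a0[y-r:y+r,x-r:x+r];s=a1[y-r-8:y+r+8,x-r-8:x+r+8]
    res=cv2.matchTemplate(s,p,cv2.TM_CCOEFF_NORMED);_,v,_,l=cv2.minMaxLoc(res);print(n,v,l[0]-8,l[1]-8)
E
```

```text
[[0.6645, 0.315], [0.6636, 0.1902], [0.5942, 0.1876], [0.595, 0.3134]] [0.62934221 0.25155735]
yaw -0.00710835248576867
yaw -0.006429569488488934
0.022131525700605503
tin [0.6305911  0.15546235] 0.09610311786080535
rail front top [0.66200717 0.11170659]
rail front top [0.66223914 0.06620398]
rail base [0.66517951 0.08906191] stop in top [0.57197837 0.31446993] [0.54909087 0.3127881 ]
dots [0.67669269 0.31705303] [0.67458677 0.09658342]
garlic 0.5187123417854309 0 0
lemon 0.9978386163711548 0 0
shaker 0.526426374912262 -8 -8
mug 0.9991706013679504 0 0
jam 0.9985882639884949 0 0
fork 0.2550748884677887 8 -8
```

View pics/o0.png

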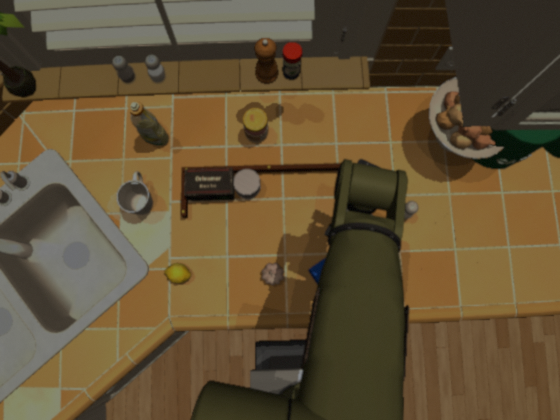

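The box is flat against the rail (yaw within 0.01) and against the end stop. The tin centre is 35 mm from the rail and about 96 mm from the box centre. The other things are in place, and the arm stands clear.

```bash
python3 - <<'E'
from station import ticket
print(ticket.hand_in())
E
```

```text
the job is handed in; nothing more can be done
None
```

The tea box is in the corner, and the sugar tin is against the same rail, touching the box. I pushed both along the worktop with the fingers and handed the job in at about 21.5 s. No verdict was reported.

**How it was done:**
- I pushed the box onto the rail with the open fingers.
- I then slid it to the end stop with the fingers closed.
- I cradled the tin between the fingertips and pushed it into the nook between box and rail.
- Each stop was felt as a rise in force: 41 N at the rail and 32 N at the end stop for the box, and about 16 N along each axis for the tin.

**Last checks (top camera):**
- **Box:** its back edge is at x of about 0.664 m and the rail face at 0.662–0.665 m. Its left end is at y of about 0.315 m and the stop face at 0.313–0.314 m. Its angle to the rail is within about 0.01 rad.
- **Tin:** its centre is about 35 mm from the rail and 96 mm from the box centre. The nominal contact distance is 98 mm, so this is within camera error. It looks upright in the scene view.
- **Other things:** lemon, mug and jam jar matched their starting images exactly. The image match failed for the garlic, shaker and fork, where the arm or its shadow lay over them. In the scene view they look unmoved, and the arm never came near them.

**What went wrong:**
- My first turn of the gripper drove joint 6 to its limit. It read -2.554 against the listed -2.55, so I turned the gripper the other way and pushed from there.
- The 41 N press on the rail was made with the fingertips. The 40 N limit applies to the arm and gripper body.

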